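Set the test-kit box out over the bench edge

ROBOT

A 7-joint arm with a two-finger parallel gripper is mounted at the origin on a cart in front of the work surface, level with it; the furniture and walls round the work are solid. World frame = base frame: x ahead of the robot, y to its left, z up, the work surface at z = 0. Lengths are in m, angles in rad, forces in N, time in s.
With the tool pointing down it reaches from about 0.425 to 0.925 m from the base axis. Payload 6.8 kg.
Tool frame: the origin (TCP) lies at the very end of the fingers, on their centre line; the grasp point (between the pads) lies 19 mm behind it; z points along the fingers, y is the line along which they close (so a half turn about z gives the same grasp; the last joint's range is limited). The gripper opens to 85 mm and grips with 20 to 120 N. Pads are 22 mm wide; open, the fingers measure 114 mm over their backs; the gripper's body (76 mm by 85 mm) begins 54 mm behind the grasp point. The pads swing forward as they close: fully open they stand 13 mm farther back than shut.
Start: joints at [-1.38, 0.477, 0.022, 1.555, -0.011, 1.109, -0.083], TCP at [0.199, 0.645, 0.231] pointing down, gripper open.
Joint ranges: [-2.96, 2.96], [-0.34, 2.1], [-1.41, 1.46], [0.24, 2.44], [-1.37, 4.51], [0.17, 1.92], [-2.96, 2.96]. Speed limits (rad/s): [2.39, 2.39, 3.14, 3.14, 3.14, 3.14, 3.14].

INTERFACE

Orientations are given as a unit quaternion [w, x, y, z].
In Python, from station import get_obs, read_camera, hand_in gives the robot as it stands.
- The arm moves only by the tool arm_command, never from a script. Its argument "commands" is one flat list of numbers, 7 for each row, row after row: the shift along the tool's x, y, z in m, then the turn, a rotation vector about the tool's x, y, z in degrees, then the opening, from 0 (shut) to 1 (fully open). In form: [tx, ty, tz, rx, ry, rz, fingers, tx, ty, tz, rx, ry, rz, fingers, ...]. A call has 1 to 8 rows; each row is the pose to reach, as a shift and turn from the pose commanded when the call began, along the tool's axes at that moment; what a row does not reach only later rows make up. A row lasts 1/10 s, in which the tool goes at most 50 mm and 8.59 degrees, less where a joint would pass 70% of its speed; a pose out of reach is approached as far as the arm can. A call with a gripper value outside its range is refused whole. The fingers move at their own pace and stop on an object; "force" is the grip in N (left out, the last holds). Time passes only in rows, so rows that repeat a pose let the fingers close. It gives the time, the measured TCP pose, the force, the opening and the grip force at its end, in the units of the state.
- get_obs(): the state, without advancing time (a new reading comes with each control period).
- read_camera(name): name is "scene" or "top"; returns a dict with "img" (384x512x3 uint8, red, green, blue), "camera_matrix" (3x3 intrinsics, pixels), "pose" (4x4, takes a point from camera to world coordinates). Camera axes: x right, y down, z forward; pixel columns grow to the right and rows downward; lengths in m; the calibration is good to about 2 mm. A picture is of the moment at which its call begins. There is no depth.
- hand_in(): hands the job in; it is judged then, once.
The state is a dict: "t": time; "q": joint angles; "joint_vel": joint speeds; "joint_torque": joint torques, N m; "eef_pos": TCP position; "tool_rot": TCP orientation; "contact_force": force on the tool from outside, world axes, zero at the start; "torque": the same for the moment, N m; "gripper_width": opening from 0.0 (shut) to 1.0 (fully open); "grasp_force": force on a finger pad.
Only numpy, scipy, OpenCV 4.12 (cv2) and the standard library are available. Lean on these libraries where they do the work, as an engineer would, in place of code of your own. Each camera call takes 0.05 s, during which the arm holds its last target. There are 200 camera calls.

TASK

The flat test-kit box lying between the sample cup and the timer is too wide to be picked up off the bench. Push it with the fingertips along the worktop towards the robot until 4 cm of its width sticks out over the front edge of the bench, with its long side parallel to that edge, so that a person can take it by its thickness. Do not lift or tip it, leave it resting there, and leave everything else where it stands.

Things in the scene. Friction and masses are not known exactly. Their poses are not given: they have to be found in the camera images.
- kit: flat closed test-kit box, yellow-green, 150 mm long (its x), 115 wide (y), 14 thick (z), about 0.14 kg, loose, flat on the open worktop between sample cup and timer (a similar box at the very back is scenery). Origin at the centre of its underside. Its +y side (150 mm long) starts turned towards the robot, within 0.35 rad of parallel to the bench edge, and shall stick out. It slides when pushed at its far side.
- kit_near (a point): middle of the box's near side face (the 150 mm long side towards the robot), half-way up its 14 mm; axes as the box's
- bench_edge (a point): a point on the front edge of the worktop (the black bench's long edge towards the robot), at the height of the top; the straight edge runs along the world's y, its axes are the world's: the bench lies on the +x side, open air on the -x side. A wall shelf hangs over the back of the bench: its front is 0.33 m behind this edge, 0.42 m above the worktop
- cup: bystander: clear sample cup with white press lid, 59 mm across, 45 mm high; origin at the centre of its underside
- timer: bystander: square timer lying flat, 62 x 62 x 20 mm; origin at the centre of its underside
- label_tape: bystander: white roll of label tape lying flat, 67 mm across, 19 mm high; origin at the centre of its underside
- dropper: bystander: small white dropper bottle, 29 mm across, 58 mm high; origin at the centre of its underside
- carton: bystander: small white reagent carton, 105 x 66 x 36 mm; origin at the centre of its underside
- petri: bystander: petri dish with lid, 93 mm across, 15 mm high; origin at the centre of its underside
- beaker: bystander: clear empty beaker, 81 mm across, 86 mm high; origin at the centre of its underside
Mind the look-alikes: they are no part of the job. What is meant by the kit is not turquoise, and is the larger of those in its own colour.

How it is judged:
By the outcome, as a careful person would: the job done as asked, in the order asked, and still so for the second after the job is handed in, with the robot touching nothing.
It also fails if it takes over 38 s, if anything falls off the work surface, if the arm or the gripper's body presses on something with over 40 N, if the wrist force passes 120 N, or if a joint passes its speed limit or range.

## Working session

There is one attempt and no reset: what is moved stays moved. The work goes in short steps, Python scripts to look and compute and a tool call to move; the robot and the scene stay as the last step left them, time stands still between calls to the robot, and variables do not carry over. Pictures are saved under pics/ and viewed, at most 10 in all, crops included, and the job is handed in when it is done.

Besides the shell and the picture viewer there is one more tool, called after "Emit:" as a command line: name --argument value ..., lists and objects as JSON in quotes. arm_command: Moves the arm, as the interface text tells. Its arguments: {"type":"object","properties":{"commands":{"type":"array","items":{"type":"number"}},"force":{"type":"number"}},"required":["commands"]}

```bash
mkdir -p pics; python3 - <<'E'
from station import *
import cv2,numpy as np
o=get_obs();print({k:np.round(o[k],3) for k in('t','eef_pos','tool_rot','q')})
ims=[]
for n in('scene','top'):
    c=read_camera(n);cv2.imwrite(f'pics/{n}0.png',c['img'][:,:,::-1]);np.savez(f'{n}0.npz',**c)
    print(n,np.round(c['camera_matrix'],1).tolist(),np.round(c['pose'],3).tolist())
E
```

```text
{'t': np.float64(0.0), 'eef_pos': array([0.199, 0.645, 0.23 ]), 'tool_rot': array([-0.   ,  0.149,  0.989, -0.001]), 'q': array([-1.38 ,  0.478,  0.022,  1.556, -0.012,  1.109, -0.083])}
scene [[430.5, 0.0, 252.3], [0.0, 430.5, 190.3], [0.0, 0.0, 1.0]] [[0.556, -0.536, 0.636, -0.444], [-0.831, -0.363, 0.421, -0.614], [0.005, -0.762, -0.647, 0.999], [0.0, 0.0, 0.0, 1.0]]
top [[436.0, 0.0, 259.0], [0.0, 436.0, 188.5], [0.0, 0.0, 1.0]] [[-0.047, -0.962, 0.27, 0.049], [-0.999, 0.045, -0.013, 0.055], [-0.0, -0.27, -0.963, 1.59], [0.0, 0.0, 0.0, 1.0]]
```

View pics/scene0.png

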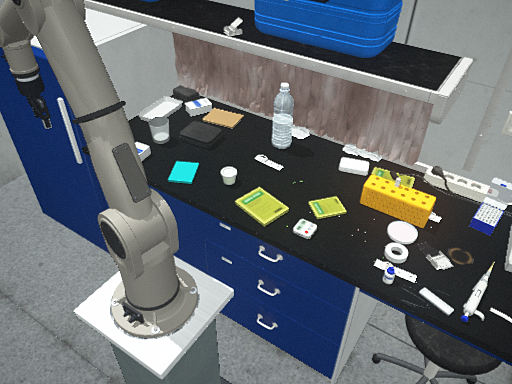

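View pics/top0.png

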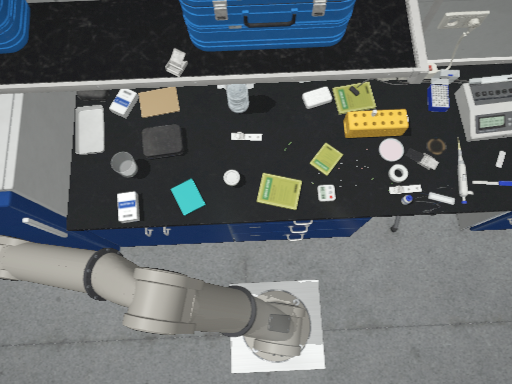

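Scene: the kit is at about (262,205), between cup (229,175) and timer (305,229); the smaller green box is at (327,207). Top: kit at (280,191), cup (232,178), timer (326,193), bench front edge around row 215–220.

```bash
cat > h.py <<'E'
import cv2,numpy as np
from station import *
def ray(c,uv,z):
    uv=np.atleast_2d(uv).astype(float);K=c['camera_matrix'];T=c['pose']
    d=np.c_[uv,np.ones(len(uv))]@np.linalg.inv(K).T@T[:3,:3].T
    return (T[:3,3]+d*((z-T[2,3])/d[:,2])[:,None])[:,:2]
def proj(c,P):
    T=np.linalg.inv(c['pose']);p=(T[:3,:3]@np.atleast_2d(P).T+T[:3,3:]).T@c['camera_matrix'].T
    return p[:,:2]/p[:,2:]
def kit(c,box):
    """min-area rectangle of the yellow-green blob in box, cast on z=.014"""
    x0,y0,x1,y1=box;h=cv2.cvtColor(c['img'],cv2.COLOR_RGB2HSV)
    m=cv2.inRange(h,(24,90,70),(48,255,255));k=np.zeros_like(m);k[y0:y1,x0:x1]=m[y0:y1,x0:x1]
    cs,_=cv2.findContours(k,cv2.RETR_EXTERNAL,cv2.CHAIN_APPROX_NONE);q=max(cs,key=cv2.contourArea)
    w=ray(c,q[:,0],.014);r=cv2.minAreaRect((w*1000).astype(np.float32))
    return r,cv2.boxPoints(r),q[:,0]
E
python3 - <<'E'
from h import *
t=dict(np.load('top0.npz'));s=dict(np.load('scene0.npz'))
for c,b in((t,(245,165,312,215)),(s,(225,180,298,230))):
    r,p,q=kit(c,b);print(np.round(r[0]),np.round(r[1]),round(r[2],1),np.round(p).tolist())
# bench edge, top view: black->blue along columns
for c,cols in((t,range(200,350,15)),):
    for u in cols:
        col=c['img'][200:235,u].astype(int);b=col[:,2]-col[:,0]
        v=200+int(np.argmax(b>35));print(u,v,np.round(ray(c,(u,v-.5),0)[0],3),end=' ')
print()
print(t['img'][205:228,240].tolist())
for n,p in(('cup top',(232,177)),):print(n,ray(t,p,.045))
print('timer',ray(t,(326,193),.02),'green2',ray(t,(327,158),.01))
i=cv2.resize(t['img'][140:240,200:360,::-1],None,fx=5,fy=5,interpolation=cv2.INTER_CUBIC);cv2.imwrite('pics/c1.png',i)
i=cv2.resize(s['img'][150:290,200:360,::-1],None,fx=4,fy=4,interpolation=cv2.INTER_CUBIC);cv2.imwrite('pics/c2.png',i)
E
```

```text
[479. -41.] [152. 101.] 75.1 [[410.0, -102.0], [508.0, -128.0], [547.0, 19.0], [449.0, 46.0]]
[476. -42.] [161. 126.] 75.1 [[394.0, -103.0], [516.0, -136.0], [557.0, 20.0], [436.0, 53.0]]
200 200 [0.461 0.257] 215 225 [0.363 0.203] 230 224 [0.364 0.147] 245 223 [0.365 0.092] 260 223 [0.363 0.036] 275 222 [ 0.364 -0.02 ] 290 221 [ 0.365 -0.075] 305 221 [ 0.363 -0.131] 320 220 [ 0.364 -0.187] 335 219 [ 0.365 -0.243] 
[[44, 47, 46], [42, 45, 46], [45, 47, 47], [44, 46, 47], [44, 47, 47], [44, 47, 48], [46, 48, 50], [45, 47, 48], [45, 48, 49], [45, 48, 48], [46, 47, 49], [47, 49, 49], [47, 48, 49], [48, 50, 50], [46, 49, 51], [49, 51, 51], [48, 49, 50], [35, 37, 38], [34, 45, 64], [35, 52, 89], [35, 55, 93], [33, 52, 88], [32, 52, 88]]
cup top [[0.53013671 0.13215089]]
timer [[ 0.45897799 -0.21489112]] green2 [[ 0.60014036 -0.23276713]]
```

View pics/c1.png

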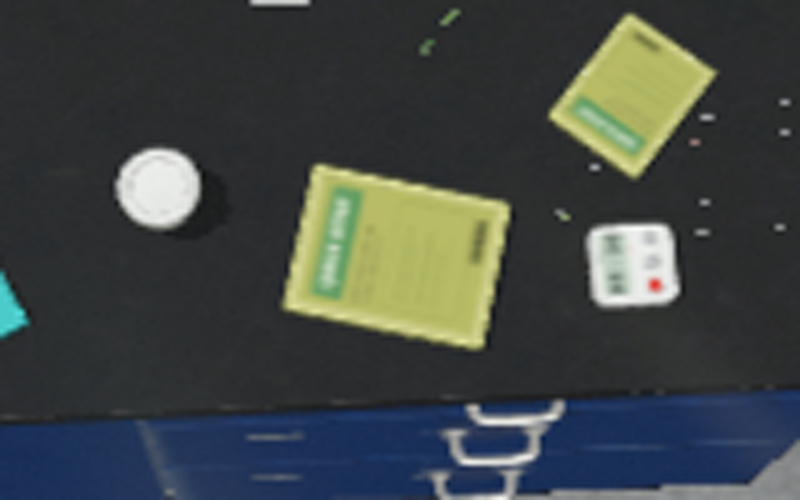

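The crop shows the kit with corners at about (264,173), (302,181), (297,210) and (257,202) in top pixels. The cup is to its left, the timer to its right, and the bench edge lies near row 221–223.

```bash
python3 - <<'E'
from h import *
t=dict(np.load('top0.npz'));s=dict(np.load('scene0.npz'))
p=ray(t,np.array([(320,163),(510,203),(483,350),(285,308)])/5+[200,140]-.4,.014);print(np.round(p,3).tolist(),np.linalg.norm(np.roll(p,-1,0)-p,axis=1), p.mean(0))
for row in range(168,215,2): print(row,t['img'][row,275].tolist(),end=' ')
print()
# where candidate edge x project in both views, with grey profile around
for c,n in((t,'top'),(s,'scene')):
  for y in(.05,.0,-.1):
    pr=[]
    for x in np.arange(.345,.40,.003):
        u=proj(c,[x,y,0])[0].astype(np.float32)
        pr.append([round(x,3)]+cv2.getRectSubPix(c['img'],(1,1),(float(u[0]),float(u[1])))[0,0].tolist())
    print(n,y,pr)
E
```

```text
[[0.553, 0.013], [0.515, -0.128], [0.402, -0.1], [0.441, 0.045]] [0.14681814 0.11601658 0.15020647 0.11638638] [ 0.47785903 -0.04248662]
168 [39, 43, 46] 170 [42, 42, 45] 172 [40, 42, 44] 174 [56, 57, 50] 176 [204, 206, 136] 178 [185, 188, 103] 180 [184, 188, 102] 182 [184, 188, 103] 184 [184, 187, 102] 186 [179, 183, 98] 188 [177, 180, 97] 190 [172, 176, 97] 192 [175, 179, 98] 194 [176, 180, 98] 196 [181, 185, 100] 198 [181, 186, 100] 200 [180, 185, 100] 202 [186, 189, 105] 204 [203, 205, 137] 206 [56, 58, 49] 208 [42, 44, 46] 210 [43, 45, 46] 212 [42, 44, 46] 214 [42, 44, 44] 
top 0.05 [[np.float64(0.345), 56, 71, 97], [np.float64(0.348), 60, 74, 98], [np.float64(0.351), 32, 51, 89], [np.float64(0.354), 28, 48, 89], [np.float64(0.357), 34, 56, 96], [np.float64(0.36), 31, 52, 93], [np.float64(0.363), 29, 44, 75], [np.float64(0.366), 32, 38, 49], [np.float64(0.369), 36, 37, 38], [np.float64(0.372), 42, 44, 44], [np.float64(0.375), 43, 45, 46], [np.float64(0.378), 43, 44, 46], [np.float64(0.381), 43, 45, 46], [np.float64(0.384), 43, 45, 46], [np.float64(0.387), 46, 48, 48], [np.float6
[... 2612 characters left out ...]
p.float64(0.396), 38, 43, 40], [np.float64(0.399), 39, 43, 41]]
scene -0.1 [[np.float64(0.345), 27, 50, 99], [np.float64(0.348), 28, 49, 97], [np.float64(0.351), 30, 44, 77], [np.float64(0.354), 32, 39, 48], [np.float64(0.357), 33, 35, 32], [np.float64(0.36), 35, 36, 33], [np.float64(0.363), 34, 35, 35], [np.float64(0.366), 32, 33, 34], [np.float64(0.369), 33, 33, 34], [np.float64(0.372), 37, 40, 37], [np.float64(0.375), 39, 42, 40], [np.float64(0.378), 37, 42, 40], [np.float64(0.381), 37, 40, 40], [np.float64(0.384), 31, 37, 38], [np.float64(0.387), 37, 40, 40], [np.float64(0.39), 37, 39, 39], [np.float64(0.393), 38, 41, 40], [np.float64(0.396), 39, 44, 42], [np.float64(0.399), 36, 39, 38]]
```

View pics/c2.png

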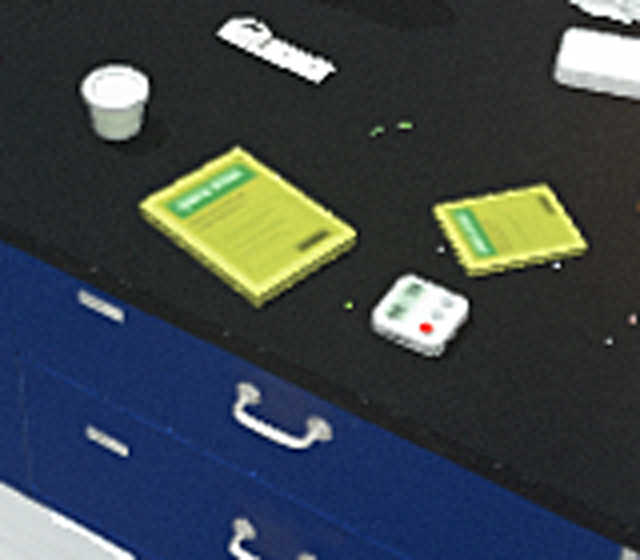

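Kit centre is about (0.478, -0.042), yaw about 15° off; measured sides of 147–150 × 116 mm match the given size. The bench edge is at x≈0.370 in both views, so the kit's far side must end at x≈0.445. My plan is to push with both open fingertips on the far side, with the finger line along world y, so the box squares itself up.

Emit:
arm_command --commands '[-0.572, -0.543, 0, 0, 0, -17.2, 1, -0.572, -0.543, 0, 0, 0, -17.2, 1, -0.572, -0.543, 0, 0, 0, -17.2, 1, -0.572, -0.543, 0, 0, 0, -17.2, 1, -0.572, -0.543, 0, 0, 0, -17.2, 1, -0.572, -0.543, 0, 0, 0, -17.2, 1, -0.572, -0.543, 0, 0, 0, -17.2, 1, -0.572, -0.543, 0, 0, 0, -17.2, 1]'

```text
t: 0.9
eef_pos: [0.3954, 0.2944, 0.2312]
tool_rot: [-0.0, -0.001, 1.0, -0.0]
contact_force: [0.1, 0.3, -0.4]
gripper_width: 0.998
grasp_force: 0.0
```

Emit:
arm_command --commands '[-0.19, -0.337, 0, 0, 0, 0, 1, -0.19, -0.337, 0, 0, 0, 0, 1, -0.19, -0.337, 0, 0, 0, 0, 1, -0.19, -0.337, 0, 0, 0, 0, 1, -0.19, -0.337, 0, 0, 0, 0, 1, -0.19, -0.337, 0, 0, 0, 0, 1, -0.19, -0.337, 0, 0, 0, 0, 1, -0.19, -0.337, 0, 0, 0, 0, 1]'

```text
t: 1.7
eef_pos: [0.5861, -0.0438, 0.2311]
tool_rot: [0.0, 0.001, 1.0, -0.001]
contact_force: [0.3, -0.3, 0.2]
gripper_width: 0.998
grasp_force: 0.0
```

Emit:
arm_command --commands '[0, 0, 0.05, 0, 0, 0, 1, 0, 0, 0.1, 0, 0, 0, 1, 0, 0, 0.14, 0, 0, 0, 1, 0, 0, 0.17, 0, 0, 0, 1, 0, 0, 0.185, 0, 0, 0, 1, 0, 0, 0.185, 0, 0, 0, 1]'

```text
t: 2.3
eef_pos: [0.5838, -0.0402, 0.0444]
tool_rot: [-0.002, -0.001, 1.0, -0.0]
contact_force: [0.0, -0.4, 0.8]
gripper_width: 0.998
grasp_force: 0.0
```

```bash
python3 - <<'E'
from h import *
o=get_obs();print({k:np.round(o[k],3) for k in('t','eef_pos','tool_rot','q','contact_force')})
t=read_camera('top');s=read_camera('scene')
a=cv2.resize(t['img'][130:240,200:360,::-1],None,fx=2.5,fy=2.5,interpolation=cv2.INTER_CUBIC)
b=cv2.resize(s['img'][110:270,200:360,::-1],None,fx=2.5,fy=2.5,interpolation=cv2.INTER_CUBIC)
a=cv2.copyMakeBorder(a,0,b.shape[0]-a.shape[0],0,0,cv2.BORDER_CONSTANT)
cv2.imwrite('pics/d1.png',np.hstack([a,b]))
E
```

```text
{'t': np.float64(2.3), 'eef_pos': array([ 0.584, -0.04 ,  0.044]), 'tool_rot': array([-0.002, -0.001,  1.   , -0.   ]), 'q': array([-0.237,  0.584,  0.263,  1.923, -0.233,  0.668,  1.741]), 'contact_force': array([ 0.045, -0.44 ,  0.822])}
```

View pics/d1.png

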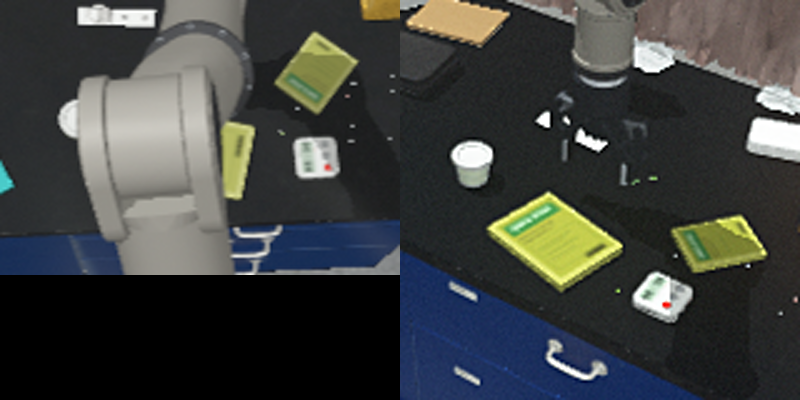

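The scene half shows both fingertips hovering behind the kit's far side, at about (266,174) and (290,184) in scene pixels, clear of the cup, timer and small box. The top view is mostly blocked by the arm. I'll check tip height and then lower.

```bash
python3 - <<'E'
from h import *
s=dict(np.load('scene0.npz'))
for z in(.044,.057):print(z,proj(s,[[.584,.01,z],[.584,-.09,z]]).round(1).tolist(), ray(s,[(266,174),(290,184)],z).round(3).tolist())
E
```

```text
0.044 [[265.7, 176.5], [290.0, 186.5]] [[0.597, 0.017], [0.596, -0.083]]
0.057 [[265.7, 173.6], [290.3, 183.6]] [[0.583, 0.008], [0.582, -0.09]]
```

Emit:
arm_command --commands '[0, 0, 0.015, 0, 0, 0, 1, 0, 0, 0.03, 0, 0, 0, 1, 0, 0, 0.037, 0, 0, 0, 1, 0, 0, 0.037, 0, 0, 0, 1]'

```text
t: 2.8
eef_pos: [0.5843, -0.0401, 0.008]
tool_rot: [-0.001, -0.001, 1.0, 0.0]
contact_force: [-0.4, 0.8, 0.1]
gripper_width: 1.002
grasp_force: 0.0
```

Tips sit 13 mm above the TCP, as expected. Lower to tip height of about 5 mm.

Emit:
arm_command --commands '[0, 0, 0.007, 0, 0, 0, 1, 0, 0, 0.012, 0, 0, 0, 1, 0, 0, 0.015, 0, 0, 0, 1, 0, 0, 0.017, 0, 0, 0, 1, 0, 0, 0.017, 0, 0, 0, 1]'

```text
t: 3.3
eef_pos: [0.5852, -0.0402, -0.0079]
tool_rot: [-0.0, -0.001, 1.0, 0.0]
contact_force: [-0.4, 0.8, -0.9]
gripper_width: 1.001
grasp_force: 0.0
```

Emit:
arm_command --commands '[0.007, 0, 0, 0, 0, 0, 1, 0.014, 0, 0, 0, 0, 0, 1, 0.021, 0, 0, 0, 0, 0, 1, 0.028, 0, 0, 0, 0, 0, 1, 0.035, 0, 0, 0, 0, 0, 1, 0.042, 0, 0, 0, 0, 0, 1, 0.049, 0, 0, 0, 0, 0, 1, 0.056, 0, 0, 0, 0, 0, 1]'

```text
t: 4.1
eef_pos: [0.529, -0.0402, -0.0076]
tool_rot: [0.0, -0.001, 1.0, 0.0]
contact_force: [1.4, 0.6, 0.2]
gripper_width: 1.0
grasp_force: 0.5
```

Emit:
arm_command --commands '[0.007, 0, 0, 0, 0, 0, 1, 0.014, 0, 0, 0, 0, 0, 1, 0.021, 0, 0, 0, 0, 0, 1, 0.028, 0, 0, 0, 0, 0, 1, 0.035, 0, 0, 0, 0, 0, 1, 0.035, 0, 0, 0, 0, 0, 1]'

```text
t: 4.7
eef_pos: [0.4927, -0.0404, -0.0079]
tool_rot: [-0.001, -0.001, 1.0, 0.0]
contact_force: [-0.1, 0.2, -0.2]
gripper_width: 0.998
grasp_force: 0.0
```

```bash
python3 - <<'E'
from h import *
o=get_obs();print({k:np.round(o[k],4) for k in('t','eef_pos','tool_rot','contact_force')})
s=read_camera('scene');np.savez('s2.npz',**s)
cv2.imwrite('pics/e1.png',cv2.resize(s['img'][140:290,180:370,::-1],None,fx=4,fy=4,interpolation=cv2.INTER_CUBIC))
E
```

```text
{'t': np.float64(4.7), 'eef_pos': array([ 0.4927, -0.0404, -0.0079]), 'tool_rot': array([-9.e-04, -6.e-04,  1.e+00,  0.e+00]), 'contact_force': array([-0.1181,  0.1835, -0.1799])}
```

View pics/e1.png

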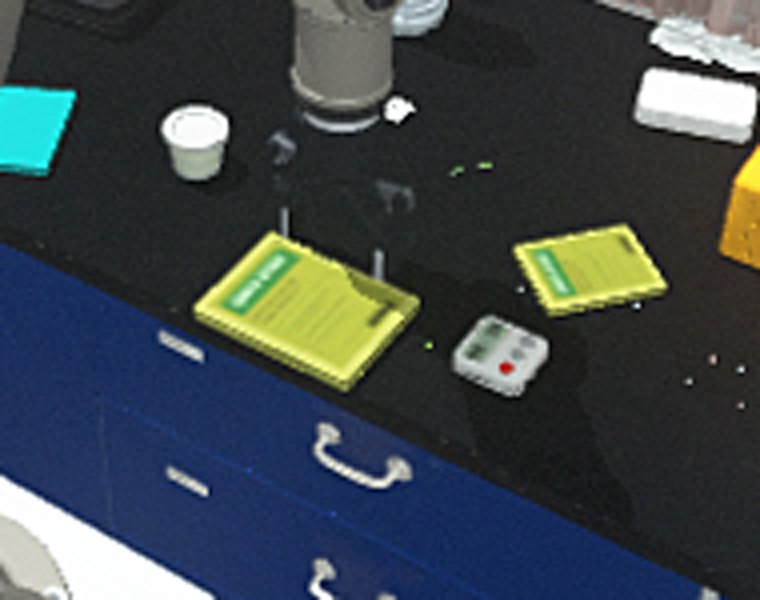

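The kit now lies almost parallel to the edge with both fingertips on its far side. Its top corners in crop pixels are about (277,233), (419,299), (345,380) and (196,307).

```bash
python3 - <<'E'
from h import *
s=dict(np.load('s2.npz'))
p=ray(s,np.array([(277,233),(419,299),(345,380),(196,307)])/4+[180,140]-.4,.014)
print(p.round(4).tolist(),np.linalg.norm(np.roll(p,-1,0)-p,axis=1).round(4),p.mean(0).round(4))
for a,b in((0,1),(3,2)):d=p[a]-p[b];print(np.degrees(np.arctan2(d[0],d[1])).round(2))
E
```

```text
[[0.4831, 0.014], [0.4805, -0.13], [0.3679, -0.1288], [0.3692, 0.0175]] [0.1441 0.1126 0.1463 0.114 ] [ 0.4252 -0.0568]
1.05
0.52
```

Emit:
arm_command --commands '[0.006, 0, 0, 0, 0, 0, 1, 0.012, 0, 0, 0, 0, 0, 1, 0.018, 0, 0, 0, 0, 0, 1, 0.023, 0, 0, 0, 0, 0, 1, 0.027, 0, 0, 0, 0, 0, 1, 0.03, 0, 0, 0, 0, 0, 1, 0.033, 0, 0, 0, 0, 0, 1, 0.033, 0, 0, 0, 0, 0, 1]'

```text
t: 5.55
eef_pos: [0.4606, -0.0404, -0.0078]
tool_rot: [-0.0, -0.001, 1.0, 0.0]
contact_force: [-0.5, -0.1, 0.8]
gripper_width: 0.993
grasp_force: 0.0
```

```bash
python3 - <<'E'
from h import *
o=get_obs();print({k:np.round(o[k],4) for k in('t','eef_pos','tool_rot','contact_force')})
s=read_camera('scene');np.savez('s3.npz',**s)
cv2.imwrite('pics/e2.png',cv2.resize(s['img'][185:265,200:300,::-1],None,fx=7,fy=7,interpolation=cv2.INTER_CUBIC))
E
```

```text
{'t': np.float64(5.55), 'eef_pos': array([ 0.4606, -0.0404, -0.0078]), 'tool_rot': array([-5.e-04, -6.e-04,  1.e+00,  0.e+00]), 'contact_force': array([-0.4713, -0.0644,  0.7511])}
```

View pics/e2.png

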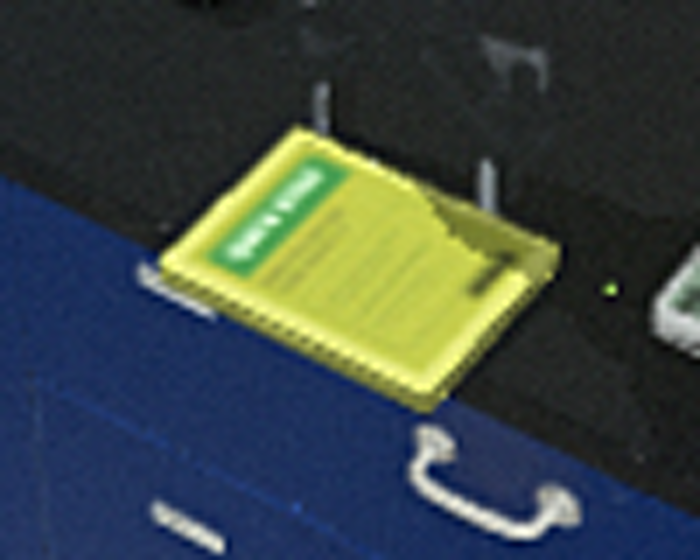

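The kit now overhangs the edge, flat, with both fingertips on its far side. Its top corners in crop pixels are (299,127), (560,249), (430,397) and (161,263).

```bash
python3 - <<'E'
from h import *
s=dict(np.load('s3.npz'))
p=ray(s,np.array([(299,127),(560,249),(430,397),(161,263)])/7+[200,185]-.43,.014)
print(p.round(4).tolist(),np.linalg.norm(np.roll(p,-1,0)-p,axis=1).round(4),p.mean(0).round(4))
for a,b in((0,1),(3,2)):d=p[a]-p[b];print(np.degrees(np.arctan2(d[0],d[1])).round(2))
for y in(.06,.045,-.16):
  # contrast of the edge near the kit
  print([(x,cv2.getRectSubPix(s['img'],(3,1),tuple(map(float,proj(s,[x,y,0])[0])))[0].sum(1).mean().round()) for x in(.36,.364,.366,.368,.37,.372,.374,.378)])
E
```

```text
[[0.4497, 0.0185], [0.448, -0.131], [0.3353, -0.1316], [0.3363, 0.0177]] [0.1495 0.1127 0.1493 0.1134] [ 0.3923 -0.0566]
0.64
0.38
[(0.36, np.float64(104.0)), (0.364, np.float64(97.0)), (0.366, np.float64(96.0)), (0.368, np.float64(93.0)), (0.37, np.float64(95.0)), (0.372, np.float64(99.0)), (0.374, np.float64(106.0)), (0.378, np.float64(110.0))]
[(0.36, np.float64(103.0)), (0.364, np.float64(121.0)), (0.366, np.float64(123.0)), (0.368, np.float64(116.0)), (0.37, np.float64(105.0)), (0.372, np.float64(109.0)), (0.374, np.float64(115.0)), (0.378, np.float64(116.0))]
[(0.36, np.float64(101.0)), (0.364, np.float64(98.0)), (0.366, np.float64(94.0)), (0.368, np.float64(92.0)), (0.37, np.float64(95.0)), (0.372, np.float64(102.0)), (0.374, np.float64(109.0)), (0.378, np.float64(116.0))]
```

Overhang is about 35 mm, so it needs 5 mm more. After that, back off and lift.

Emit:
arm_command --commands '[0.002, 0, 0, 0, 0, 0, 1, 0.0035, 0, 0, 0, 0, 0, 1, 0.005, 0, 0, 0, 0, 0, 1, 0.005, 0, 0, 0, 0, 0, 1, 0.005, 0, 0, 0, 0, 0, 1]'

```text
t: 6.1
eef_pos: [0.456, -0.0404, -0.0078]
tool_rot: [-0.0, -0.001, 1.0, 0.0]
contact_force: [-0.7, 0.3, -0.7]
gripper_width: 0.998
grasp_force: 0.0
```

Emit:
arm_command --commands '[-0.005, 0, 0, 0, 0, 0, 1, -0.02, 0, 0, 0, 0, 0, 1, -0.035, 0, 0, 0, 0, 0, 1, -0.035, 0, -0.03, 0, 0, 0, 1, -0.035, 0, -0.08, 0, 0, 0, 1, -0.035, 0, -0.13, 0, 0, 0, 1, -0.035, 0, -0.18, 0, 0, 0, 1, -0.035, 0, -0.22, 0, 0, 0, 1]'

```text
t: 6.9
eef_pos: [0.4919, -0.0405, 0.2153]
tool_rot: [0.001, -0.001, 1.0, 0.0]
contact_force: [1.0, -0.4, -1.7]
gripper_width: 1.002
grasp_force: 0.0
```

Emit:
arm_command --commands '[0, 0.05, 0, 0, 0, 0, 1, 0, 0.1, 0, 0, 0, 0, 1, 0, 0.15, 0, 0, 0, 0, 1, 0, 0.2, 0, 0, 0, 0, 1, 0, 0.25, 0, 0, 0, 0, 1, 0, 0.3, 0, 0, 0, 0, 1, 0, 0.34, 0, 0, 0, 0, 1, 0, 0.34, 0, 0, 0, 0, 1]'

```text
t: 7.7
eef_pos: [0.4891, 0.3071, 0.212]
tool_rot: [-0.0, -0.005, 1.0, 0.001]
contact_force: [-0.8, 0.4, -0.2]
gripper_width: 1.0
grasp_force: 0.0
```

```bash
python3 - <<'E'
from h import *
o=get_obs();print({k:np.round(o[k],4) for k in('t','eef_pos','contact_force')})
s=read_camera('scene');np.savez('s4.npz',**s);t=read_camera('top');np.savez('t4.npz',**t)
a=cv2.resize(s['img'][185:265,200:300,::-1],(600,480),interpolation=cv2.INTER_CUBIC)
cv2.imwrite('pics/f1.png',a)
cv2.imwrite('pics/f2.png',cv2.resize(t['img'][160:240,220:340,::-1],(720,480),interpolation=cv2.INTER_CUBIC))
E
```

```text
{'t': np.float64(7.7), 'eef_pos': array([0.4891, 0.3071, 0.212 ]), 'contact_force': array([-0.8293,  0.3791, -0.2347])}
```

View pics/f1.png

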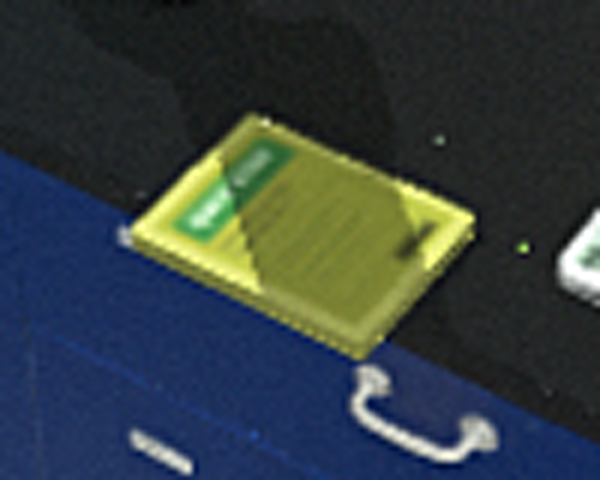

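View pics/f2.png

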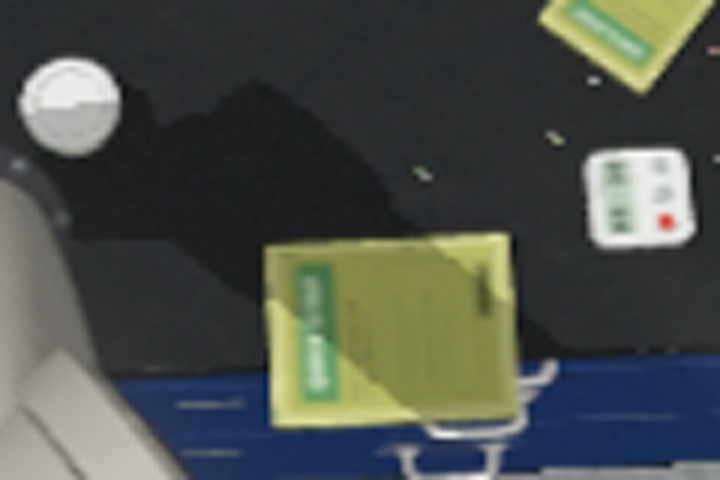

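The kit rests alone, flat and overhanging, with cup and timer undisturbed. Scene-crop top corners are (253,113), (476,218), (362,343) and (131,230); top-crop corners are (264,245), (510,233), (518,417) and (273,426). The edge shows at about (130,374) on the left and (620,356) on the right.

```bash
python3 - <<'E'
from h import *
s=dict(np.load('s4.npz'));t=dict(np.load('t4.npz'))
for c,q in((s,np.array([(253,113),(476,218),(362,343),(131,230)])/6+[200,185]-.42),(t,np.array([(264,245),(510,233),(518,417),(273,426)])/6+[220,160]-.42)):
    p=ray(c,q,.014);print(p.round(4).tolist(),np.linalg.norm(np.roll(p,-1,0)-p,axis=1).round(4),p.mean(0).round(4))
    for a,b in((0,1),(3,2)):d=p[a]-p[b];print(np.degrees(np.arctan2(d[0],d[1])).round(2))
# edge sub-pixel mean over long runs away from kit, both pictures at start
for n in('top','scene'):
    c=dict(np.load(n+'0.npz'));xs=np.arange(.35,.39,.002);g=[]
    for x in xs:
        uv=proj(c,np.array([[x,y,0] for y in np.arange(-.25,.08,.004)]))
        g.append(np.mean([cv2.getRectSubPix(c['img'],(1,1),(float(u),float(v)))[0,0] for u,v in uv],0).round(0).astype(int).tolist())
    print(n,list(zip(xs.round(3).tolist(),g)))
E
```

```text
[[0.4458, 0.018], [0.4438, -0.1311], [0.3318, -0.1299], [0.3313, 0.0187]] [0.1491 0.112  0.1486 0.1144] [ 0.3882 -0.0561]
0.77
-0.17
[[0.443, 0.0189], [0.4435, -0.1342], [0.3277, -0.1304], [0.3292, 0.0191]] [0.1532 0.1158 0.1495 0.1138] [ 0.3858 -0.0566]
-0.17
0.58
top [(0.35, [60, 77, 107]), (0.352, [59, 76, 107]), (0.354, [53, 71, 102]), (0.356, [47, 65, 99]), (0.358, [42, 62, 99]), (0.36, [39, 59, 97]), (0.362, [35, 54, 89]), (0.364, [33, 46, 72]), (0.366, [32, 38, 50]), (0.368, [35, 37, 41]), (0.37, [40, 41, 43]), (0.372, [44, 45, 47]), (0.374, [44, 46, 47]), (0.376, [44, 46, 47]), (0.378, [44, 46, 47]), (0.38, [44, 45, 47]), (0.382, [44, 45, 46]), (0.384, [43, 45, 46]), (0.386, [44, 45, 46]), (0.388, [44, 45, 46]), (0.39, [44, 46, 47])]
scene [(0.35, [29, 46, 83]), (0.352, [30, 40, 61]), (0.354, [32, 36, 43]), (0.356, [33, 35, 35]), (0.358, [33, 35, 33]), (0.36, [33, 35, 34]), (0.362, [33, 35, 35]), (0.364, [33, 35, 35]), (0.366, [34, 36, 35]), (0.368, [34, 36, 36]), (0.37, [34, 37, 37]), (0.372, [36, 39, 39]), (0.374, [37, 40, 40]), (0.376, [37, 41, 41]), (0.378, [37, 41, 41]), (0.38, [38, 41, 41]), (0.382, [38, 41, 41]), (0.384, [38, 41, 40]), (0.386, [37, 41, 40]), (0.388, [37, 41, 41]), (0.39, [37, 41, 40])]
```

Both views give an overhang of about 40 mm (top: 0.369−0.328, scene: 0.371−0.331) and a tilt under 1°. I'm handing in.

```bash
python3 -c "from station import *;print(hand_in())"
```

```text
the job is handed in; nothing more can be done
None
```

The kit box lies flat with about 40 mm sticking out over the front edge, its long side within 1° of parallel; the arm is clear of it, the bystanders were not touched, and the job was handed in at 7.7 s.

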